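# Pin the bearing jig shut

## Task

A bearing sits ready in the open clamshell jig: push the lid down by its front tab (let go, it will stay sprung slightly ajar), then take the thicker of the two locating pins out of the pin rest and push it down through the hole in the lid into the base until its head bears on the lid and the lid is fully shut. Finish while still holding the pin and pressing it down, because the jig's sprung plunger lifts the lid again as soon as nobody presses. Leave the thin pin and all the other loose things where they are.

Things in the scene. Friction and masses are not known exactly. Their poses are not given: they have to be found in the camera images.
- jig: Clamshell jig, fixed to the table. Dark steel base, foot plate 190 (x) x 130 (y) x 10 mm, body 165 x 110 mm, top face 45 mm above the table. Origin: centre of its underside. Its x axis points from the lid's front tab towards the hinge, z up. The base has a vertical 14 mm through hole straight under the lid's hole. At x = -58, y = +36 mm a small sprung plunger stands 6 mm proud of the base and meets the underside of the lid.
- lid (a joint): Angle of the aluminium lid, rad: 0 fully shut (lid level, lying on the base, top face 55 mm above the table), growing as the front end lifts; at most 1.3. The hinge is stiff (0.2 N m), so the open lid stays where it is left; a push of a few N on the tab moves it. Unpressed, the plunger leaves the lid about 0.03 to 0.05 ajar; shutting it fully takes about 7 N down at the hole and is a hard stop.
- lid_hinge (a point): Point on the lid's hinge axis in the jig's middle plane, fixed; 50 mm above the table at jig x = +75 mm. The axis runs along the jig's y.
- lid_tab (a point): Middle of the upper face of the lid's front tab (34 mm wide, 24 mm long free of the lid, 10 mm thick); moves with the lid. 167 mm from the hinge axis along the lid, and 5 mm above the lid's mid-plane, in which the hinge axis lies.
- lid_hole (a point): Centre of the hole's mouth in the lid's upper face; moves with the lid. Hole 14 mm in diameter through the 10 mm lid, 133 mm from the hinge axis along the lid, 34 mm from the tab point. Its z axis points up out of the lid when shut.
- rest: Pin rest, black plastic block 56 (x) x 130 (y) x 50 mm high, fixed to the table, with two vertical 14 mm through holes at y = -35 and +35 mm. Origin: centre of its underside. A pin stands in each hole with its head on the block's top; which is in which hole varies.
- pin_thick_center (a point): Centre of the thick pin's head, the place to grip. Head: plain aluminium cylinder 24 mm in diameter, 44 mm high. Below it a steel shank 12 mm in diameter, 42 mm long, the last 10 mm a tapered nose. z axis along the pin, up. Mass about 110 g (varies).
- pin_thick_shoulder (a point): On the thick pin's axis at the underside of its head, 22 mm below the head's centre.
- pin_thick_nose (a point): On the thick pin's axis at the lower tip, 64 mm below the head's centre.
- pin_thick: The thick pin, the one to use; origin at its lower tip, as point pin_thick_nose.
- pin_thin_center (a point): Centre of the head of the thin pin, which stays in the rest. Head 14 mm in diameter, 36 mm high; shank 8 mm, 42 mm long.
- bearing_small: Loose plain bearing, a steel disc 48 mm across, 16 mm high, lying flat. Origin under its centre. Bystander.
- bearing_large: Loose bearing, a steel disc 62 mm across, 19 mm high, lying flat. Origin under its centre. Bystander.
- housing_left: Flanged bearing housing of cast aluminium, 132 x 76 x 30 mm, lying flat towards the back. Origin under its centre, long axis x. Bystander.
- housing_right: Second flanged bearing housing, the same. Bystander.
- caliper: Caliper lying flat, 200 mm long along its x, 16 mm wide with jaws 50 mm long. Origin under its beam's centre. Bystander.
- oil_bottle: Small white closed oil bottle, 44 mm across, 100 mm high, upright. Origin under its centre. Bystander.
- wrench: Open-end wrench, 160 mm long along its x, lying flat. Bystander.
There are look-alikes about, which are no part of the job. Of the things like the jig, leave any that is brown; of the rest the smaller one is meant.

How it is judged:
By the outcome, as a careful person would: the job done as asked, in the order asked, and still so for the second after the job is handed in, while the arm keeps its last pose, push and grip.
It also fails if it takes over 64 s, if anything falls off the work surface, if the arm or the gripper's body presses on something with over 40 N, if the wrist force passes 120 N, or if a joint passes its speed limit or range.

## Robot

A 6-joint arm with a two-finger parallel gripper is mounted at the origin on the work surface. World frame = base frame: x ahead of the robot, y to its left, z up, the work surface at z = 0. Lengths are in m, angles in rad, forces in N, time in s.
With the tool pointing down it reaches from about 0.375 to 0.75 m from the base axis. Payload 9 kg.
Tool frame: the origin (TCP) lies on the mounting face of the last link; the fingertips stand 173 mm ahead of it and the grasp point (between the pads) lies 155 mm ahead of it; z points along the fingers, y is the line along which they close (so a half turn about z gives the same grasp; the last joint's range is limited). The gripper opens to 85 mm and grips with 20 to 120 N. Pads are 22 mm wide; open, the fingers measure 114 mm over their backs; the gripper's body (76 mm by 85 mm) begins 54 mm behind the grasp point. The pads swing forward as they close: fully open they stand 13 mm farther back than shut.
Start: joints at [-1.382, 0.104, 0.097, 1.564, 0, 1.353], TCP at [0.237, -0.551, 0.405] pointing down, gripper open.
Joint ranges: [-2.99, 2.99], [-0.84, 1.86], [-1.1, 1.16], [-1.84, 2.11], [-1.51, 1.56], [-3.14, 3.14]. Speed limits (rad/s): [2.22, 2.22, 2.57, 3.14, 3.14, 3.14].

## Interface

Orientations are given as a rotation vector (axis times angle).
In Python, from cell import r gives the robot as it stands. The module is installed in compiled form; this text tells all that it offers.
- The arm moves only by the tool move_arm, never from a script. Its argument "commands" is one flat list of numbers, 7 for each row, row after row: the closure, from 0 (fully open) to 1 (shut), then the shift along the tool's x, y, z in cm, then the turn, a rotation vector about the tool's x, y, z in rad. A call has 1 to 5 rows; each row is the pose to reach, as a shift and turn from the pose commanded when the call began, along the tool's axes at that moment; what a row does not reach only later rows make up. A row lasts 1/12 s, in which the tool goes at most 41.7 mm and 7.16 degrees, less where a joint would pass 70% of its speed; a pose out of reach is approached as far as the arm can. A call with a gripper value outside its range is refused whole. The fingers move at their own pace and stop on an object; the grip force is fixed at half the most. Time passes only in rows, so rows that repeat a pose let the fingers close. It gives the time, the measured TCP pose, the force, the opening and the grip force at its end, in the units of the state.
- r.read_state(): the state, without advancing time (a new reading comes with each control period).
- r.capture(name): name is "scene" or "top" or "wrist"; returns the picture (480x640x3 uint8, red, green, blue); there is no depth.
- r.camera_params(name): a dict with "camera_matrix" (3x3 intrinsics, pixels), "position" and "attitude" of the camera in the world. Camera axes: x right, y up, looking along -z (the intrinsics and any distortion apply to the point x, -y, -z); pixel columns grow to the right and rows downward; lengths in m; the calibration is good to about 2 mm. A picture is of the moment at which its call begins: read the wrist's pose just before it. camera_params takes no time and is no camera call; for the wrist camera it gives the pose at the moment of the call.
- r.finish_job(): hands the job in; it is judged then, once.
The state is a dict: "time_s": time; "joints": joint angles; "joint_velocities": joint speeds; "tau": joint torques, N m; "tcp_pos": TCP position; "eef_rot": TCP orientation; "contact_force": force on the tool from outside, world axes, zero at the start; "torque": the same for the moment, N m; "grip_width": finger opening in m; "grasp_force": force on a finger pad.
Only numpy, scipy, OpenCV 4.12 (cv2) and the standard library are available. Lean on these libraries where they do the work, as an engineer would, in place of code of your own. Each camera call takes 0.05 s, during which the arm holds its last target. There are 200 camera calls.

## Working session

There is one attempt and no reset: what is moved stays moved. The work goes in short steps, Python scripts to look and compute and a tool call to move; the robot and the scene stay as the last step left them, time stands still between calls to the robot, and variables do not carry over. Pictures are saved under pics/ and viewed, at most 10 in all, crops included, and the job is handed in when it is done.

Besides the shell and the picture viewer there is one more tool, called after ">>>" in YAML: its name, and indented under it one key for each argument. move_arm: Moves the arm, as the interface text tells. Its arguments: {"type":"object","properties":{"commands":{"type":"array"}},"required":["commands"]}

```bash
mkdir -p pics
cat > h.py <<'E'
import numpy as np, cv2
from cell import r
from scipy.spatial.transform import Rotation as R
def att(p):
    a=np.array(p["attitude"],float)
    return a if a.shape==(3,3) else (R.from_rotvec(a).as_matrix() if a.size==3 else R.from_quat(a).as_matrix())
def ray(p,u,v):
    K=np.array(p["camera_matrix"]); d=np.array([(u-K[0,2])/K[0,0],-(v-K[1,2])/K[1,1],-1.])
    return np.array(p["position"]),att(p)@d
def at_z(p,u,v,z):
    o,d=ray(p,u,v); return o+d*(z-o[2])/d[2]
def proj(p,X):
    K=np.array(p["camera_matrix"]); c=att(p).T@(np.array(X)-np.array(p["position"]))
    return K[0,0]*c[0]/-c[2]+K[0,2], K[1,1]*(-c[1])/-c[2]+K[1,2]
def tri(p1,a,p2,b):
    o1,d1=ray(p1,*a);o2,d2=ray(p2,*b);M=np.c_[d1,-d2];s=np.linalg.lstsq(M,o2-o1,rcond=None)[0]
    x,y=o1+s[0]*d1,o2+s[1]*d2; return (x+y)/2,np.linalg.norm(x-y)
def snap(n,f): 
    p=r.camera_params(n); im=r.capture(n); cv2.imwrite("pics/"+f,im[:,:,::-1]); return p,im
E
python3 - <<'E'
from h import *
print(r.read_state())
for n in("scene","top"):
    p,_=snap(n,n+"0.png"); print(n,p)
print({k:v for k,v in r.camera_params("wrist").items()})
E
```

```text
{'time_s': 0.0, 'joints': array([-1.38170063e+00,  1.04699733e-01,  9.64724941e-02,  1.56388192e+00,
        4.43997683e-06,  1.35307992e+00]), 'joint_velocities': array([ 1.60819393e-03, -5.82063572e-04, -1.73360809e-04,  3.26139903e-05,
        9.02186201e-04,  1.61092924e-03]), 'tau': array([-8.03483726e-04, -5.56934202e+01,  5.03646469e+01,  1.70591462e-02,
       -4.78829534e-04, -5.34665304e-06]), 'tcp_pos': array([ 0.23739094, -0.5509302 ,  0.40392369]), 'eef_rot': array([-3.07554068e+00, -6.34356439e-01, -3.64680537e-05]), 'contact_force': array([ 0.51134403,  0.10522057, -0.78668516]), 'torque': array([ 0.01264605, -0.00046829, -0.01101362]), 'grasp_force': 0.0, 'grip_width': 0.08524950330910686}
scene {'camera_matrix': array([[557.11642717,   0.        , 319.25199969],
       [  0.        , 557.11642717, 238.31952363],
       [  0.        ,   0.        ,   1.        ]]), 'position': array([1.24337287, 0.58906542, 0.7919233 ]), 'attitude': array([0.49505025, 1.01769936, 2.03956959])}
top {'camera_matrix': array([[612.42805162,   0.        , 325.85495577],
       [  0.        , 612.42805162, 236.26766568],
       [  0.        ,   0.        ,   1.        ]]), 'position': array([ 0.3782727 , -0.00700774,  1.51987292]), 'attitude': array([ 0.09020071, -0.05857431, -1.57010248])}
{'camera_matrix': array([[361.8203163 ,   0.        , 318.34015525],
       [  0.        , 361.8203163 , 243.75694214],
       [  0.        ,   0.        ,   1.        ]]), 'position': array([ 0.31171816, -0.51893205,  0.37490458]), 'attitude': array([-0.28115423,  0.18607622, -1.15333586])}
```

View pics/scene0.png

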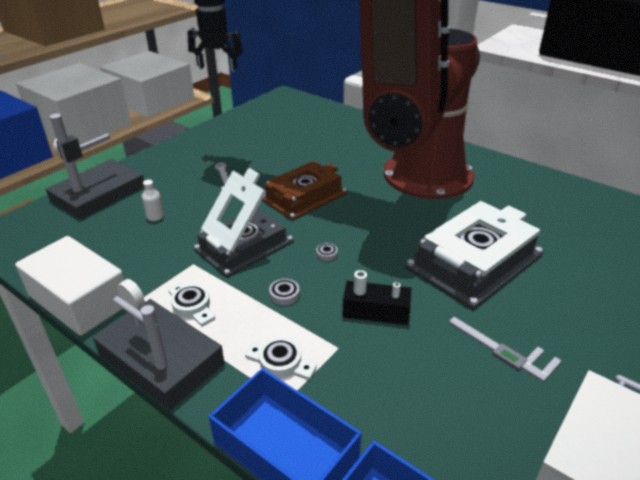

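View pics/top0.png

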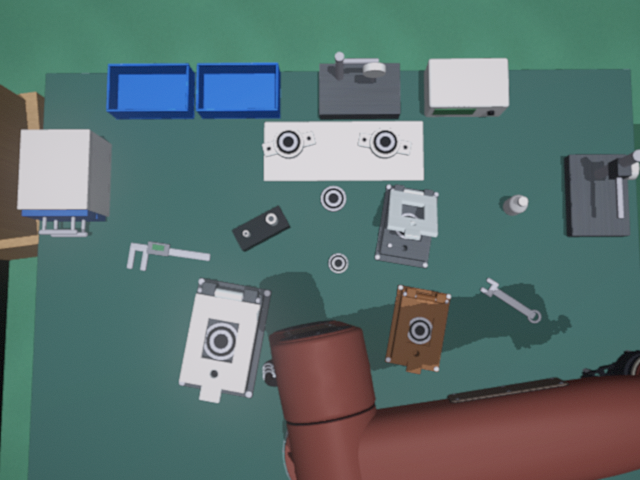

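The jig meant is the grey one with the open lid, at top (407,230) and scene (240,225). The rest is at top (261,229), with the thick pin at (271,219) and the thin one at (246,233). I'll take enlarged crops to measure.

Run:
```python
import cv2,numpy as np
t=cv2.imread("pics/top0.png");s=cv2.imread("pics/scene0.png")
def c(im,u,v,w,h,k): return cv2.resize(im[v:v+h,u:u+w],None,fx=k,fy=k,interpolation=cv2.INTER_CUBIC)
a=c(t,365,175,80,100,5);b=c(t,225,200,80,60,5);d=c(s,185,155,115,125,4)
e=c(s,335,260,85,70,4)
cv=np.zeros((600,800,3),np.uint8)
cv[:500,:400]=a; cv[:300,400:800]=b; cv2.imwrite("pics/cropt.png",cv)
cv[:]=0; cv[:500,:460]=d; cv[:280,460:800]=e; cv2.imwrite("pics/crops.png",cv)
```

```text
(no output)
```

View pics/cropt.png

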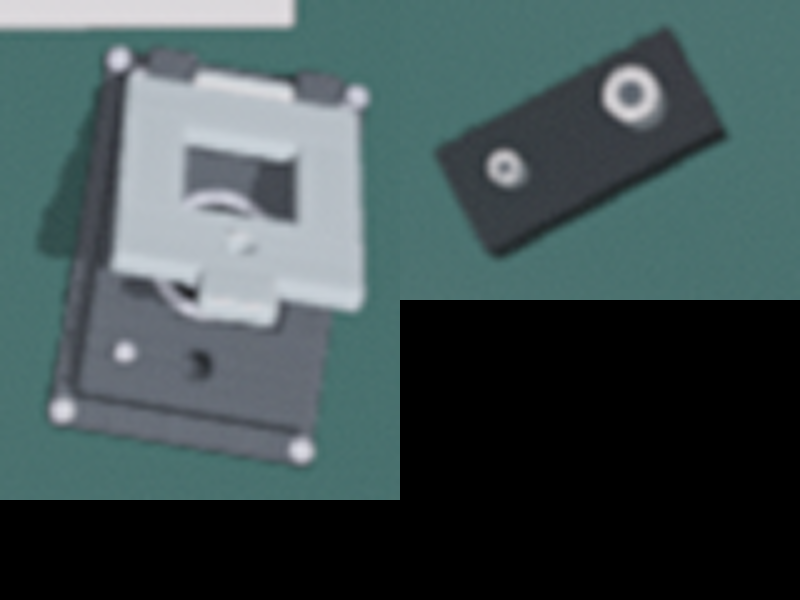

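View pics/crops.png

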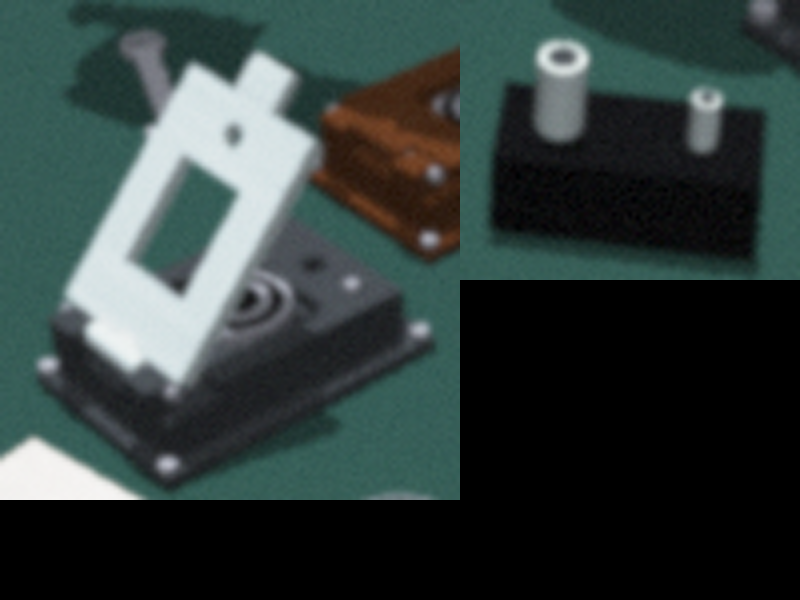

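Top crop: foot screws at (119,60), (358,97), (62,411) and (301,451), base hole at (198,365), plunger at (124,352), thick head top at (631,94) and thin head top at (504,168). Scene crop: lid hole at (233,133), tab middle about (267,82), thick pin top at (562,57).

Run:
```python
from h import *
T=r.camera_params("top");S=r.camera_params("scene")
t=lambda a,b:(365+a/5,175+b/5)
t2=lambda a,b:(225+(a-400)/5,200+b/5)
s=lambda a,b:(185+a/4,155+b/4); s2=lambda a,b:(335+(a-460)/4,260+b/4)
sc=np.array([at_z(T,*t(*q),.012) for q in((119,60),(358,97),(62,411),(301,451))]);print(sc)
c=sc.mean(0); ax=(sc[0]+sc[1]-sc[2]-sc[3]); yaw=np.arctan2(ax[1],ax[0]); print("jig",c,yaw)
ux=np.array([np.cos(yaw),np.sin(yaw),0]);uy=np.array([-ux[1],ux[0],0])
bh=at_z(T,*t(198,365),.045); print("basehole",bh,"model",c+ux*(75-133)/1e3,[(bh-c)@ux,(bh-c)@uy])
pl=at_z(T,*t(124,352),.051);print("plunger",[(pl-c)@ux,(pl-c)@uy])
print("lidhole",tri(T,t(240,243),S,s(233,133)))
h=c*[1,1,0]+ux*.075+[0,0,.05]
for th in np.arange(.8,1.31,.1):
    a=-np.cos(th)*ux+[0,0,np.sin(th)]; n=np.sin(th)*ux+[0,0,np.cos(th)]
    H=h+.133*a+.005*n;Tb=h+.167*a+.005*n
    print(th,"hole top",np.array(proj(T,H))-t(240,243),"scene",np.array(proj(S,H))-s(233,133),"tab s",np.array(proj(S,Tb))-s(267,82),Tb)
print("thick",at_z(T,*t2(631,94),.094),at_z(S,*s2(562,57),.094),"thin",at_z(T,*t2(504,168),.086))
st=r.read_state();Rm=R.from_rotvec(st["eef_rot"]).as_matrix();print(Rm)
```

```text
[[ 0.64439983 -0.13317239  0.012     ]
 [ 0.62543355 -0.25135379  0.012     ]
 [ 0.4695824  -0.10352103  0.012     ]
 [ 0.44981411 -0.2205276   0.012     ]]
jig [ 0.54730747 -0.1771437   0.012     ] -0.1708942712840082
basehole [ 0.48971413 -0.16700331  0.045     ] model [ 0.49015235 -0.16728001  0.012     ] [np.float64(-0.058478900600548785), np.float64(0.0001981397459005229)]
plunger [np.float64(-0.05884201705492007), np.float64(0.03669873536410289)]
lidhole (array([ 0.53531134, -0.17353655,  0.15347495]), np.float64(0.002920045232752544))
0.8 hole top [-0.18703012  1.49466726] scene [-0.29731505  1.18215677] tab s [-0.86349455  0.42050929] [ 0.51009433 -0.17072155  0.173282  ]
0.9 hole top [ 0.99616313 -3.45261928] scene [-4.52525473 -0.41644416] tab s [-6.0764525  -1.79760957] [ 0.52277785 -0.17291044  0.18392364]
1.0 hole top [ 2.18763557 -8.73791316] scene [-9.08439874 -1.48244397] tab s [-11.73577052  -3.35495182] [ 0.53644492 -0.17526907  0.19322717]
1.1 hole top [  3.37244558 -14.29911331] scene [-13.93413011  -1.99028973] tab s [-17.79400634  -4.2122992 ] [ 0.55095898 -0.17777387  0.20109961]
1.2 hole top [  4.53540372 -20.06838237] scene [-19.02815997  -1.92000759] tab s [-24.19542099  -4.33702593] [ 0.56617502 -0.18039982  0.20746232]
1.2999999999999998 hole top [  5.66138345 -25.97337236] scene [-24.31477608  -1.25805689] tab s [-30.87608457  -3.70448419] [ 0.581941   -0.18312067  0.21225171]
thick [0.55518829 0.15021346 0.094     ] [0.55571075 0.15239858 0.094     ] thin [0.52113789 0.21084005 0.086     ]
[[ 9.18398177e-01  3.95657346e-01 -2.31373585e-04]
 [ 3.95657341e-01 -9.18397496e-01  1.14363897e-03]
 [ 2.39996240e-04 -1.14186060e-03 -9.99999319e-01]]
```

The lid stands at about 0.81 rad, with the tab at (0.511,-0.171,0.174), base hole at (0.490,-0.167) and thick pin at (0.555,0.151). All sizes agree with those given. I'll move towards the tab and turn to the jig's yaw.

>>> move_arm:
  commands: [1, 3.4, -2.0, 0, 0, 0, 0.115, 1, 6.8, -4.0, 0, 0, 0, 0.23, 1, 10.2, -6.1, 0, 0, 0, 0.345, 1, 13.6, -8.1, 0, 0, 0, 0.46, 1, 17.0, -10.2, 0, 0, 0, 0.578]

```text
time_s: 0.52
tcp_pos: [0.3535, -0.3889, 0.4043]
eef_rot: [-3.129, 0.276, 0.0]
contact_force: [0.7, -1.0, -1.0]
grip_width: 0.0254
grasp_force: 0.0
```

```bash
cat >> h.py <<'E'
def to(X,tool=.173,yaw=None):
    "shift (cm, tool axes) to bring the point `tool` ahead of the TCP to world X, and the turn"
    s=r.read_state();M=R.from_rotvec(s["eef_rot"]).as_matrix()
    d=M.T@(np.array(X)-s["tcp_pos"]-M[:,2]*tool)*100
    print("shift",d.round(2),"yaw",np.arctan2(M[1,0],M[0,0]).round(4),"tilt",M[:2,2].round(4),"tip",(s["tcp_pos"]+M[:,2]*tool).round(4),"F",s["contact_force"].round(1),"t",s["time_s"],"J",s["joints"].round(2))
E
python3 -c "
from h import *
to([.511,-.171,.225])"
```

```text
shift [ 11.7  -24.21   0.64] yaw -0.1757 tilt [-0.0001  0.0003] tip [ 0.3535 -0.3889  0.2313] F [ 0.7 -1.  -1. ] t 0.5167 J [-1.08 -0.12 -0.13  1.56  0.    2.24]
```

>>> move_arm:
  commands: [1, 1.5, -3.0, 0, 0, 0, -0.115, 1, 3.0, -6.0, 0, 0, 0, -0.23, 1, 4.5, -9.0, 0, 0, 0, -0.345, 1, 6.0, -12.0, 0, 0, 0, -0.46, 1, 7.0, -14.5, 0, 0, 0, -0.575]

```text
time_s: 0.93
tcp_pos: [0.4474, -0.2575, 0.4044]
eef_rot: [-3.075, -0.642, -0.0]
contact_force: [0.3, 0.4, 0.7]
grip_width: 0.0004
grasp_force: 0.0
```

```bash
python3 -c "
from h import *
to([.511,-.171,.225])"
```

```text
shift [ 9.29 -5.37  0.65] yaw 0.4119 tilt [-0.      0.0004] tip [ 0.4474 -0.2574  0.2314] F [0.3 0.4 0.7] t 0.9333 J [-0.78 -0.15 -0.16  1.57  0.    1.95]
```

>>> move_arm:
  commands: [1, 2.0, -1.0, 0, 0, 0, -0.115, 1, 4.0, -2.2, 0, 0, 0, -0.23, 1, 6.0, -3.3, 0, 0, 0, -0.345, 1, 8.0, -4.4, 0, 0, 0, -0.46, 1, 9.0, -5.0, 0, 0, 0, -0.575]

```text
time_s: 1.35
tcp_pos: [0.5103, -0.1761, 0.4043]
eef_rot: [-2.766, -1.489, -0.0]
contact_force: [-0.9, -0.5, 0.7]
grip_width: 0.0003
grasp_force: 0.0
```

>>> move_arm:
  commands: [1, 0, 0, 0, 0, 0, -0.115, 1, 0, 0, 0, 0, 0, -0.23, 1, 0, 0, 0, 0, 0, -0.345, 1, 0, 0, 0, 0, 0, -0.42, 1, 0, 0, 0, 0, 0, -0.42]

```text
time_s: 1.77
tcp_pos: [0.5093, -0.1779, 0.4043]
eef_rot: [-2.398, -2.028, 0.0]
contact_force: [0.9, 0.1, 0.2]
grip_width: -0.0001
grasp_force: 0.0
```

Run:
```python
from h import *
c=np.array([.5473,-.1771,0]);ux=np.array([np.cos(.171),-np.sin(.171),0]);h=c+ux*.075+[0,0,.05]
for th in (.8,.65,.5,.35,.2,.1,.05,.02):
    a=-np.cos(th)*ux+[0,0,np.sin(th)]; n=np.sin(th)*ux+[0,0,np.cos(th)]
    print(th,end=" "); to(h+.167*a+.005*n)
p,_=snap("wrist","w1.png")
```

```text
0.8 shift [ 0.72 -0.03  5.8 ] yaw 1.4039 tilt [-0.0006  0.0003] tip [ 0.5092 -0.1778  0.2313] F [0.9 0.1 0.2] t 1.7667 J [-0.58 -0.08 -0.09  1.56 -0.    1.16]
0.65 shift [ 0.73 -1.74  7.63] yaw 1.4039 tilt [-0.0006  0.0003] tip [ 0.5092 -0.1778  0.2313] F [0.9 0.1 0.2] t 1.7667 J [-0.58 -0.08 -0.09  1.56 -0.    1.16]
0.5 shift [ 0.73 -3.17  9.69] yaw 1.4039 tilt [-0.0006  0.0003] tip [ 0.5092 -0.1778  0.2313] F [0.9 0.1 0.2] t 1.7667 J [-0.58 -0.08 -0.09  1.56 -0.    1.16]
0.35 shift [ 0.74 -4.26 11.94] yaw 1.4039 tilt [-0.0006  0.0003] tip [ 0.5092 -0.1778  0.2313] F [0.9 0.1 0.2] t 1.7667 J [-0.58 -0.08 -0.09  1.56 -0.    1.16]
0.2 shift [ 0.74 -5.01 14.33] yaw 1.4039 tilt [-0.0006  0.0003] tip [ 0.5092 -0.1778  0.2313] F [0.9 0.1 0.2] t 1.7667 J [-0.58 -0.08 -0.09  1.56 -0.    1.16]
0.1 shift [ 0.74 -5.31 15.97] yaw 1.4039 tilt [-0.0006  0.0003] tip [ 0.5092 -0.1778  0.2313] F [0.9 0.1 0.2] t 1.7667 J [-0.58 -0.08 -0.09  1.56 -0.    1.16]
0.05 shift [ 0.74 -5.4  16.8 ] yaw 1.4039 tilt [-0.0006  0.0003] tip [ 0.5092 -0.1778  0.2313] F [0.9 0.1 0.2] t 1.7667 J [-0.58 -0.08 -0.09  1.56 -0.    1.16]
0.02 shift [ 0.74 -5.43 17.3 ] yaw 1.4039 tilt [-0.0006  0.0003] tip [ 0.5092 -0.1778  0.2313] F [0.9 0.1 0.2] t 1.7667 J [-0.58 -0.08 -0.09  1.56 -0.    1.16]
```

View pics/w1.png

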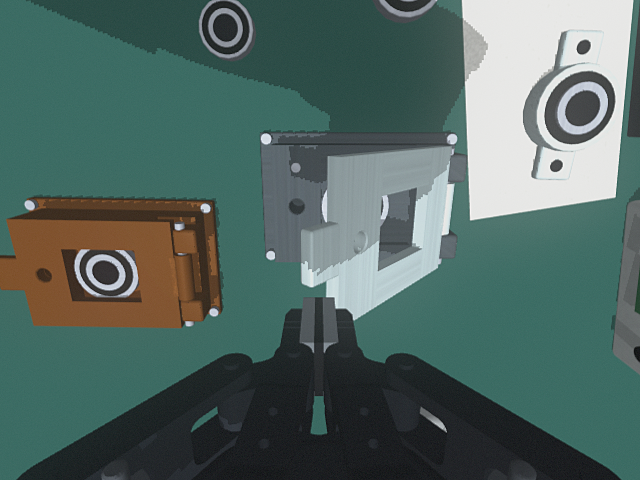

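The wrist view shows the tab at about (320,250), a little ahead of the closed fingertips at (318,300), and the base hole at (297,206). I'll lower onto the tab and follow its arc.

>>> move_arm:
  commands: [1, 0.7, 0, 2.5, 0, 0, 0, 1, 0.7, 0.2, 4.5, 0, 0, 0, 1, 0.7, 0.1, 5.5, 0, 0, 0, 1, 0.7, -0.5, 6.5, 0, 0, 0, 1, 0.7, -1.4, 7.6, 0, 0, 0]

```text
time_s: 2.23
tcp_pos: [0.4967, -0.1689, 0.3283]
eef_rot: [2.404, 2.022, 0.0]
contact_force: [-0.0, 0.0, 0.7]
grip_width: 0.0001
grasp_force: 0.3
```

>>> move_arm:
  commands: [1, 0, -0.7, 1.0, 0, 0, 0, 1, 0, -1.4, 2.1, 0, 0, 0, 1, 0, -2.0, 3.2, 0, 0, 0, 1, 0, -2.5, 4.3, 0, 0, 0, 1, 0, -2.9, 5.5, 0, 0, 0]

```text
time_s: 2.65
tcp_pos: [0.4678, -0.1639, 0.2737]
eef_rot: [2.405, 2.021, 0.0]
contact_force: [0.1, -0.4, -0.1]
grip_width: 0.0003
grasp_force: 0.2
```

>>> move_arm:
  commands: [1, 0, -0.3, 0.9, 0, 0, 0, 1, 0, -0.6, 1.8, 0, 0, 0, 1, 0, -0.7, 2.6, 0, 0, 0, 1, 0, -0.8, 3.3, 0, 0, 0, 1, 0, -0.8, 3.3, 0, 0, 0]

```text
time_s: 3.07
tcp_pos: [0.4598, -0.1622, 0.2392]
eef_rot: [-2.401, -2.023, 0.001]
contact_force: [-0.8, 0.3, -0.9]
grip_width: 0.0003
grasp_force: 0.0
```

Run:
```python
from h import *
to([.4566,-.1616,.058])
p,_=snap("wrist","w2.png")
```

```text
shift [-0.01 -0.3   0.82] yaw 1.4 tilt [-0.0015  0.001 ] tip [ 0.4596 -0.1621  0.0662] F [-0.8  0.3 -0.9] t 3.0667 J [-0.61 -0.21 -0.5   1.27 -0.    1.13]
```

View pics/w2.png

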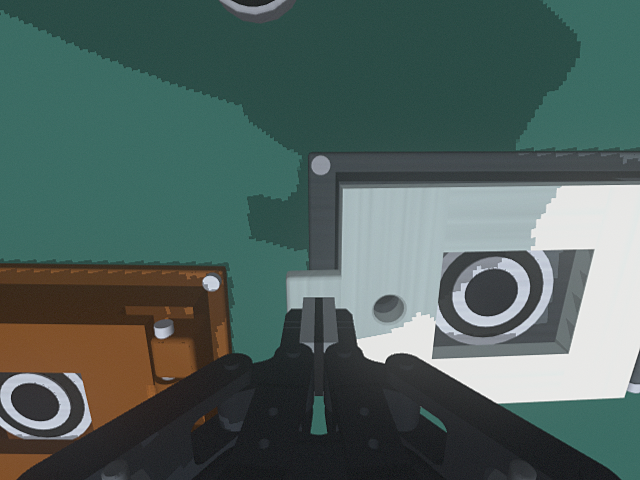

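The lid came down under the tip, its hole now at (388,308) in the wrist view. I'll push the last few mm until it meets the plunger.

>>> move_arm:
  commands: [1, 0, 0, 0.3, 0, 0, 0, 1, 0, 0, 0.5, 0, 0, 0, 1, 0, 0, 0.7, 0, 0, 0, 1, 0, 0, 0.8, 0, 0, 0, 1, 0, 0, 0.8, 0, 0, 0]

```text
time_s: 3.53
tcp_pos: [0.4604, -0.1626, 0.2329]
eef_rot: [2.402, 2.024, -0.0]
contact_force: [-1.0, -0.7, 1.1]
grip_width: -0.0003
grasp_force: 0.5
```

>>> move_arm:
  commands: [1, 0, 0, -2.0, 0, 0, 0, 1, 0, 0, -5.0, 0, 0, 0, 1, 0, 0, -7.0, 0, 0, 0, 1, 0, 0, -7.0, 0, 0, 0, 1, 0, 0, -7.0, 0, 0, 0]

```text
time_s: 3.95
tcp_pos: [0.4607, -0.1627, 0.3038]
eef_rot: [2.401, 2.023, 0.001]
contact_force: [-0.8, 0.3, -0.9]
grip_width: 0.0003
grasp_force: 0.0
```

Run:
```python
from h import *
p,_=snap("wrist","w3.png")
c=np.array([.5473,-.1771,0]);ux=np.array([np.cos(.171),-np.sin(.171),0])
H=c-ux*.058+[0,0,.06]
print(p, "hole pred",proj(p,H),H)
to([.4566,-.1616,.058]); to([.555,.151,.175],.155)
```

```text
{'camera_matrix': array([[361.8203163 ,   0.        , 318.34015525],
       [  0.        , 361.8203163 , 243.75694214],
       [  0.        ,   0.        ,   1.        ]]), 'position': array([ 0.47475706, -0.08326908,  0.27462619]), 'attitude': array([-0.31961808,  0.0246456 , -0.16910428])} hole pred (np.float64(363.8739206613919), np.float64(257.1820005843285)) [ 0.49014592 -0.16723026  0.06      ]
shift [ 0.02 -0.39  7.15] yaw 1.4005 tilt [ 0.0003 -0.0002] tip [ 0.4604 -0.1625  0.1295] F [-0.8  0.2 -1.8] t 4.0 J [-0.61 -0.24 -0.42  1.39  0.    1.13]
shift [32.5   4.01 -2.75] yaw 1.4005 tilt [ 0.0003 -0.0002] tip [ 0.4604 -0.1625  0.1475] F [-0.8  0.2 -1.8] t 4.0 J [-0.61 -0.24 -0.42  1.39  0.    1.13]
```

View pics/w3.png

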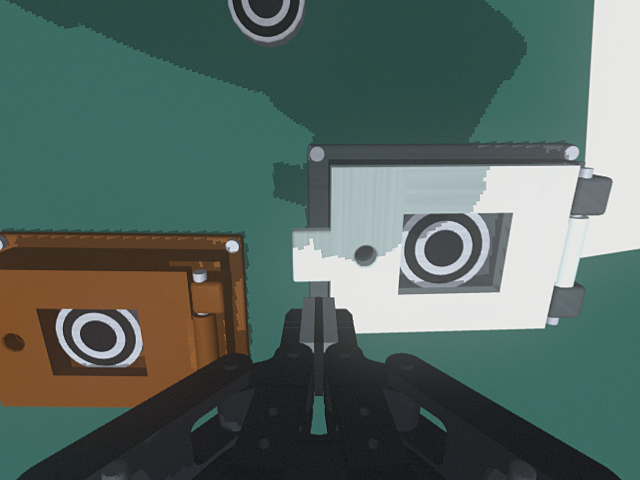

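The lid rests slightly ajar, with its hole at (366,255), within 2–3 px of where I predicted it. Next is the thick pin.

>>> move_arm:
  commands: [0, 3.2, 0.4, -1, 0, 0, 0, 0, 6.4, 0.8, -2, 0, 0, 0, 0, 9.6, 1.2, -2.7, 0, 0, 0, 0, 12.8, 1.6, -2.7, 0, 0, 0, 0, 16.0, 2.0, -2.7, 0, 0, 0]

```text
time_s: 4.42
tcp_pos: [0.5071, -0.0066, 0.3288]
eef_rot: [-2.402, -2.023, 0.001]
contact_force: [-0.2, -0.4, -0.3]
grip_width: 0.0604
grasp_force: 0.0
```

>>> move_arm:
  commands: [0, 3.3, 0.4, 0, 0, 0, 0, 0, 6.6, 0.8, 0, 0, 0, 0, 0, 9.9, 1.2, 0, 0, 0, 0, 0, 13.0, 1.6, 0, 0, 0, 0, 0, 13.0, 1.6, 0, 0, 0, 0]

```text
time_s: 4.83
tcp_pos: [0.545, 0.1214, 0.3278]
eef_rot: [-2.397, -2.028, 0.001]
contact_force: [0.4, -1.2, 0.3]
grip_width: 0.0852
grasp_force: 0.0
```

Run:
```python
from h import *
H=at_z({'camera_matrix': np.array([[361.82,0,318.34],[0,361.82,243.757],[0,0,1]]), 'position': np.array([ 0.47475706, -0.08326908,  0.27462619]), 'attitude': np.array([-0.31961808,  0.0246456 , -0.16910428])},366,255,.0602)
print("hole wrist",H)
p,_=snap("wrist","w4.png")
to([.555,.151,.076],.155); print(proj(p,[.555,.151,.094]),p)
```

```text
hole wrist [ 0.49164571 -0.16592304  0.0602    ]
shift [3.28 0.56 9.68] yaw 1.4041 tilt [-0.0026  0.0003] tip [0.5443 0.1196 0.1728] F [-0.1  0.6  0.1] t 4.8833 J [-0.02 -0.02 -0.17  1.42  0.    1.72]
(np.float64(327.1061603293568), np.float64(215.16763950629067)) {'camera_matrix': array([[361.8203163 ,   0.        , 318.34015525],
       [  0.        , 361.8203163 , 243.75694214],
       [  0.        ,   0.        ,   1.        ]]), 'position': array([0.55862053, 0.20103012, 0.29874908]), 'attitude': array([-0.31720569,  0.02828202, -0.16456723])}
```

View pics/w4.png

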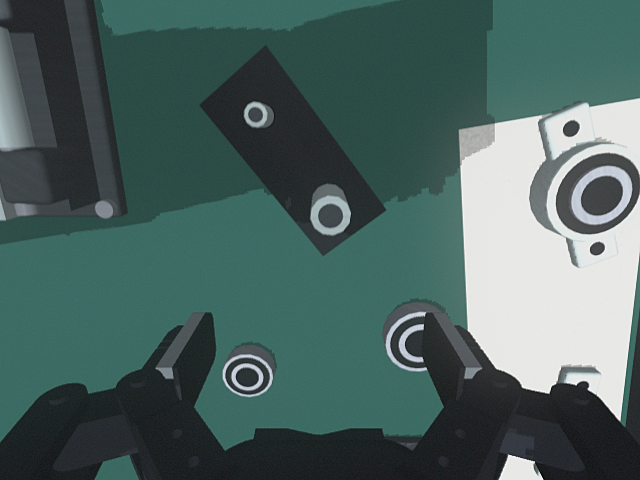

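The thick pin's head is at (330,215), 3 px right of my prediction, so I'll shift 1.7 mm. The fingers are clear of everything nearby, so I'll lower and grip.

>>> move_arm:
  commands: [0, 1.7, 0.4, 1.5, 0, 0, 0, 0, 3.3, 0.7, 4.0, 0, 0, 0, 0, 3.3, 0.7, 7.0, 0, 0, 0, 0, 3.3, 0.7, 9.0, 0, 0, 0, 0, 3.3, 0.7, 9.7, 0, 0, 0]

```text
time_s: 5.3
tcp_pos: [0.5555, 0.1478, 0.2278]
eef_rot: [-2.4, -2.021, 0.009]
contact_force: [-0.7, 0.1, 0.1]
grip_width: 0.0854
grasp_force: 0.0
```

>>> move_arm:
  commands: [0, 0, 0, 0, 0, 0, 0, 0.4, 0, 0, 0, 0, 0, 0, 0.7, 0, 0, 0, 0, 0, 0, 1, 0, 0, 0, 0, 0, 0, 1, 0, 0, 0, 0, 0, 0]

```text
time_s: 5.72
tcp_pos: [0.558, 0.1484, 0.2341]
eef_rot: [2.401, 2.023, 0.003]
contact_force: [0.1, 0.4, -0.9]
grip_width: 0.039
grasp_force: 0.0
```

>>> move_arm:
  commands: [1, 0, 0, 0, 0, 0, 0, 1, 0, 0, 0, 0, 0, 0, 1, 0, 0, 0, 0, 0, 0, 1, 0, 0, 0, 0, 0, 0, 1, 0, 0, 0, 0, 0, 0]

```text
time_s: 6.13
tcp_pos: [0.5575, 0.1486, 0.2337]
eef_rot: [2.402, 2.024, 0.0]
contact_force: [-3.7, -0.1, 6.0]
grip_width: 0.0228
grasp_force: 58.4
```

```bash
python3 -c "
from h import *
to([.5567,.151,.076],.155)"
```

```text
shift [ 0.23 -0.13  0.27] yaw 1.4006 tilt [ 0.0006 -0.0002] tip [0.5576 0.1486 0.0787] F [-3.7 -0.1  6. ] t 6.1333 J [ 0.03  0.08 -0.25  1.25 -0.    1.78]
```

The grip is firm: 58 N on a 23–24 mm width. I'll lift straight up.

>>> move_arm:
  commands: [1, 0, 0, -1.0, 0, 0, 0, 1, 0, 0, -3.0, 0, 0, 0, 1, 0, 0, -5.5, 0, 0, 0, 1, 0, 0, -8.0, 0, 0, 0, 1, 0, 0, -9.0, 0, 0, 0]

```text
time_s: 6.55
tcp_pos: [0.5581, 0.1486, 0.327]
eef_rot: [2.4, 2.023, 0.006]
contact_force: [-0.1, -0.4, -0.6]
grip_width: 0.0228
grasp_force: 58.9
```

>>> move_arm:
  commands: [1, -3.2, -0.2, 0, 0, 0, 0, 1, -6.4, -0.4, 0, 0, 0, 0, 1, -9.6, -0.7, 0, 0, 0, 0, 1, -12.8, -0.9, 0, 0, 0, 0, 1, -16.0, -1.1, 0, 0, 0, 0]

```text
time_s: 6.97
tcp_pos: [0.5188, -0.0084, 0.3225]
eef_rot: [2.402, 2.025, -0.0]
contact_force: [1.0, 0.2, -2.0]
grip_width: 0.0225
grasp_force: 59.1
```

```bash
python3 -c "
from h import *
to([.492,-.168,.160],.155)"
```

```text
shift [-16.18   0.06   0.75] yaw 1.4009 tilt [-0.     -0.0001] tip [ 0.5188 -0.0084  0.1675] F [ 1.   0.2 -2. ] t 6.9667 J [-0.27 -0.14 -0.3   1.42 -0.    1.47]
```

>>> move_arm:
  commands: [1, -3.6, 0, 0, 0, 0, 0, 1, -7.2, 0, 0, 0, 0, 0, 1, -10.8, 0, 0, 0, 0, 0, 1, -14.0, 0, 0, 0, 0, 0, 1, -16.0, 0, 0, 0, 0, 0]

```text
time_s: 7.38
tcp_pos: [0.4915, -0.1677, 0.3225]
eef_rot: [2.404, 2.022, -0.001]
contact_force: [1.0, -1.0, -0.6]
grip_width: 0.0227
grasp_force: 59.1
```

>>> move_arm:
  commands: [1, 0, 0, 0.7, 0, 0, 0, 1, 0, 0, 1.3, 0, 0, 0, 1, 0, 0, 1.3, 0, 0, 0]

```text
time_s: 7.63
tcp_pos: [0.4919, -0.1642, 0.3079]
eef_rot: [-2.4, -2.023, 0.001]
contact_force: [-0.3, 0.1, -1.6]
grip_width: 0.0226
grasp_force: 59.1
```

Run:
```python
from h import *
to([.492,-.168,.160],.155)
p,im=snap("wrist","w5f.png")
cv2.imwrite("pics/w5.png",cv2.resize(im[150:390,220:480,::-1],None,fx=2.5,fy=2.5,interpolation=cv2.INTER_CUBIC))
H=[.49165,-.16592,.0602]; print("hole pred",proj(p,H), "nose pred (tcp axis)",proj(p,[*r.read_state()["tcp_pos"][:2],.083]))
```

```text
shift [-0.39  0.1  -0.71] yaw 1.4004 tilt [-0.002   0.0016] tip [ 0.4916 -0.164   0.1529] F [-0.3  0.1 -1.6] t 7.6333 J [-0.57 -0.14 -0.32  1.39  0.    1.17]
hole pred (np.float64(318.6044594655349), np.float64(259.2012449037505)) nose pred (tcp axis) (np.float64(318.7467007766713), np.float64(269.7152303077686))
```

View pics/w5.png

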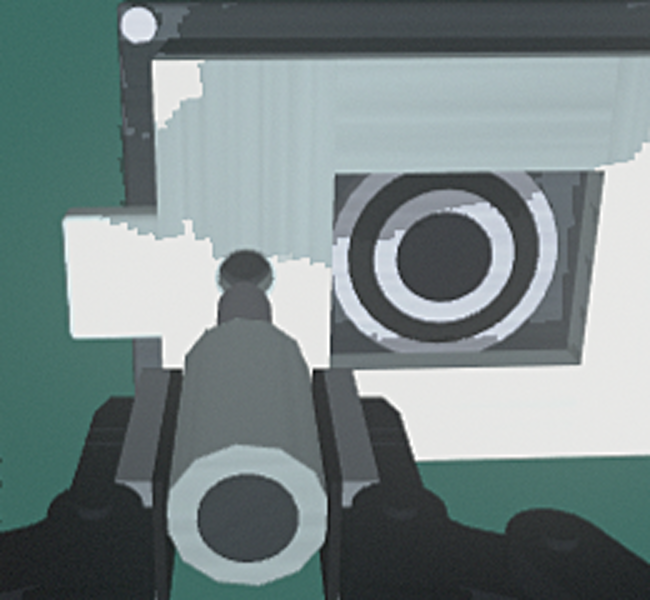

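The hole's centre is about (246,274) in the crop and the shank's lower silhouette ends at (245,283). The head-top disc is centred at (247,515). I'll use the head disc to fix the pin's offset in the grip.

Run:
```python
from h import *
s=r.read_state();p=r.camera_params("wrist");M=R.from_rotvec(s["eef_rot"]).as_matrix()
crop=lambda uv:((np.array(uv)-[220,150])*2.5).round(1)
for off in(0,.001,.0023):
    b=s["tcp_pos"]+M[:,0]*off
    P=lambda zz,dx=0:crop(proj(p,b+M[:,2]*(zz-0)+M[:,0]*dx))
    n=.155+.0707
    print(off,"top c",P(n-.086),"top edges",P(n-.086,-.012),P(n-.086,.012),"nose",P(n),"nose far edges r3,r4",P(n,-.003),P(n,-.004),"taper start far",P(n-.01,-.006))
print("hole",at_z(p,220+246/2.5,150+274/2.5,.0602)); to([.4917,-.166,.14],.155)
```

```text
0 top c [243.3 525.5] top edges [243.3 594.1] [243.2 452.7] nose [244.1 298.2] nose far edges r3,r4 [244.1 310. ] [244.1 313.9] taper start far [244.1 339.7]
0.001 top c [243.3 519.5] top edges [243.3 588.6] [243.2 446.4] nose [244.1 294.2] nose far edges r3,r4 [244.1 306.1] [244.1 310. ] taper start far [244.1 335.6]
0.0023 top c [243.3 511.8] top edges [243.3 581.3] [243.2 438.2] nose [244.1 289.1] nose far edges r3,r4 [244.1 301. ] [244.1 304.9] taper start far [244.1 330.4]
hole [ 0.49171617 -0.16617504  0.0602    ]
shift [-0.23  0.03  1.35] yaw 1.4012 tilt [-0.0016  0.0013] tip [ 0.4919 -0.1637  0.1535] F [ 0.1  0.2 -0.9] t 7.6833 J [-0.57 -0.14 -0.32  1.39  0.    1.17]
```

>>> move_arm:
  commands: [1, -0.2, 0, 0, 0, 0, 0, 1, -0.4, 0, 0.5, 0, 0, 0, 1, -0.4, 0, 1.0, 0, 0, 0, 1, -0.4, 0, 1.5, 0, 0, 0, 1, -0.4, 0, 1.5, 0, 0, 0]

```text
time_s: 8.1
tcp_pos: [0.4914, -0.1684, 0.2933]
eef_rot: [-2.401, -2.024, 0.001]
contact_force: [0.4, 0.1, -1.1]
grip_width: 0.0225
grasp_force: 59.1
```

```bash
python3 -c "
from h import *
M=R.from_rotvec(r.read_state()['eef_rot']).as_matrix()
to(np.array([.4917,-.1662,.110])-.0016*M[:,0],.155)"
```

```text
shift [0.06 0.03 2.83] yaw 1.4008 tilt [-0.0015  0.0009] tip [ 0.4911 -0.1683  0.1383] F [ 0.4  0.1 -1.1] t 8.1 J [-0.58 -0.13 -0.34  1.37 -0.    1.16]
```

>>> move_arm:
  commands: [1, 0.05, 0.03, 0.4, 0, 0, 0, 1, 0.05, 0.03, 0.8, 0, 0, 0, 1, 0.05, 0.03, 1.2, 0, 0, 0, 1, 0.05, 0.03, 1.6, 0, 0, 0, 1, 0.05, 0.03, 1.8, 0, 0, 0]

```text
time_s: 8.52
tcp_pos: [0.4919, -0.1684, 0.2759]
eef_rot: [-2.402, -2.024, 0.0]
contact_force: [-0.2, -0.5, -1.3]
grip_width: 0.0227
grasp_force: 59.1
```

>>> move_arm:
  commands: [1, 0, 0, 0.4, 0, 0, 0, 1, 0, 0, 0.8, 0, 0, 0, 1, 0, 0, 1.2, 0, 0, 0, 1, 0, 0, 1.6, 0, 0, 0, 1, 0, 0, 1.8, 0, 0, 0]

```text
time_s: 8.93
tcp_pos: [0.4918, -0.1684, 0.2579]
eef_rot: [-2.402, -2.024, 0.001]
contact_force: [-1.3, 0.4, -1.5]
grip_width: 0.0228
grasp_force: 59.2
```

>>> move_arm:
  commands: [1, 0, 0, 0.4, 0, 0, 0, 1, 0, 0, 0.8, 0, 0, 0, 1, 0, 0, 1.2, 0, 0, 0, 1, 0, 0, 1.5, 0, 0, 0, 1, 0, 0, 1.7, 0, 0, 0]

```text
time_s: 9.35
tcp_pos: [0.4918, -0.1684, 0.2413]
eef_rot: [-2.402, -2.024, 0.001]
contact_force: [-6.0, 0.6, 3.6]
grip_width: 0.0224
grasp_force: 59.7
```

>>> move_arm:
  commands: [1, 0, 0, 0.1, 0, 0, 0, 1, 0, 0, 0.2, 0, 0, 0, 1, 0, 0, 0.2, 0, 0, 0, 1, 0, 0, 0.2, 0, 0, 0]

```text
time_s: 9.68
tcp_pos: [0.4918, -0.1684, 0.2397]
eef_rot: [-2.402, -2.024, 0.001]
contact_force: [-5.7, 1.0, 2.9]
grip_width: 0.022
grasp_force: 59.8
```

>>> move_arm:
  commands: [1, 0, -0.03, 0.1, 0, 0, 0, 1, 0, -0.03, 0.15, 0, 0, 0, 1, 0, -0.03, 0.2, 0, 0, 0, 1, 0, -0.03, 0.2, 0, 0, 0]

```text
time_s: 10.02
tcp_pos: [0.4917, -0.1684, 0.2386]
eef_rot: [2.402, 2.024, -0.0]
contact_force: [-8.1, 1.1, 9.9]
grip_width: 0.0225
grasp_force: 60.3
```

>>> move_arm:
  commands: [1, 0, -0.04, 0.05, 0, 0, 0, 1, 0, -0.04, 0.1, 0, 0, 0, 1, 0, -0.04, 0.1, 0, 0, 0, 1, 0, -0.04, 0.1, 0, 0, 0]

```text
time_s: 10.35
tcp_pos: [0.4915, -0.1684, 0.2384]
eef_rot: [2.401, 2.024, 0.0]
contact_force: [-9.3, 3.2, 16.3]
grip_width: 0.0227
grasp_force: 61.0
```

>>> move_arm:
  commands: [1, 0, -0.03, 0.05, 0, 0, 0, 1, 0, -0.03, 0.1, 0, 0, 0, 1, 0, -0.03, 0.1, 0, 0, 0, 1, 0, -0.03, 0.1, 0, 0, 0]

```text
time_s: 10.68
tcp_pos: [0.4914, -0.1684, 0.2383]
eef_rot: [2.401, 2.023, 0.001]
contact_force: [-11.2, 4.7, 23.4]
grip_width: 0.0224
grasp_force: 61.8
```

Run:
```python
from h import *
p,a=snap("wrist","w6f.png"); q,b=snap("scene","s6f.png")
A=cv2.resize(a[150:390,220:480,::-1],(400,370)); B=cv2.resize(b[150:290,170:310,::-1],(400,400),interpolation=cv2.INTER_CUBIC)
o=np.zeros((400,800,3),np.uint8);o[:370,:400]=A;o[:,400:]=B;cv2.imwrite("pics/f.png",o);print(r.read_state())
```

```text
{'time_s': 10.7833, 'joints': array([-5.82247104e-01, -1.05886192e-01, -4.15953278e-01,  1.25875682e+00,
       -7.32215251e-05,  1.15862064e+00]), 'joint_velocities': array([ 4.04177626e-05, -5.99077595e-04,  5.66823663e-04,  1.64267317e-03,
       -1.27555684e-03,  2.30715436e-03]), 'tau': array([-4.85075600e-01, -3.53000236e+01,  4.38646638e+01, -5.27115494e+00,
        5.92667051e-01,  4.02072980e-02]), 'tcp_pos': array([ 0.49138478, -0.16836467,  0.23827759]), 'eef_rot': array([2.40062703e+00, 2.02350799e+00, 7.69830945e-04]), 'contact_force': array([-11.52682367,   4.82542202,  22.0410814 ]), 'torque': array([1.12796986, 2.38736735, 0.04623302]), 'grasp_force': 61.750184297561646, 'grip_width': 0.02257060454015329}
```

View pics/f.png

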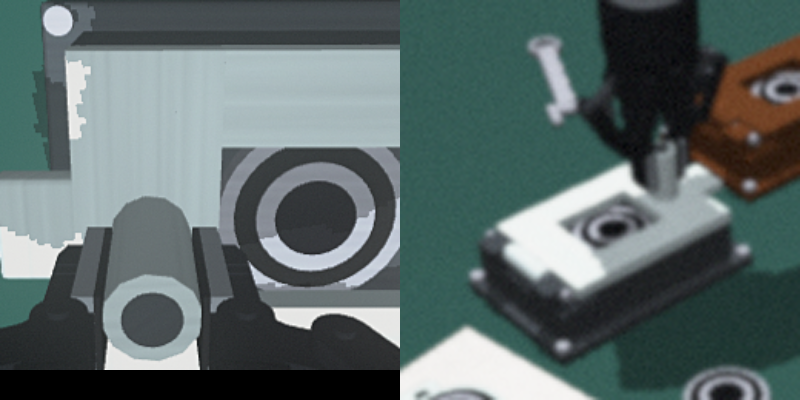

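The pin's head sits on the lid (150,215 in the left half) and the lid lies flush on the base in the scene view. The TCP height of 0.2383 m matches the 0.2387 m expected when shut. It holds a steady 22–23 N against a hard stop, so I'll hand in.

```bash
python3 -c "
from cell import r
print(r.finish_job())"
```

```text
the job is handed in; nothing more can be done
None
```

The job is handed in: I pushed the lid down by its tab, then put the thick pin through it into the base, and the arm is still gripping the pin and pressing it down at about 22 N. The lid looks flush, the head bears on it at a hard stop, and the other loose things were left alone; the hand-in gave no verdict.

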